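# Push a drawer front into the corner stop

### The arm

A 6-joint arm with a two-finger parallel gripper is mounted at the origin on the work surface. World frame = base frame: x ahead of the robot, y to its left, z up, the work surface at z = 0. Lengths are in mm, angles in rad, forces in N, time in s.
With the tool pointing down it reaches from about 325 to 875 mm from the base axis. Payload 4.4 kg.
Tool frame: the origin (TCP) lies on the centre line of the jaws, within the pads' length; the fingertips stand ahead of it and the grasp point (between the pads) lies 6 mm ahead of it (ctrl.tcp_to_tips is the z of the fingertips in the tool frame, in mm); z points along the fingers, y is the line along which they close (so a half turn about z gives the same grasp; the last joint's range is limited). The gripper opens to 85 mm and grips with 20 to 120 N. Pads are 22 mm wide; open, the fingers measure 114 mm over their backs; the gripper's body (76 mm by 85 mm) begins 54 mm behind the grasp point. The pads swing forward as they close: fully open they stand 13 mm farther back than shut.
Start: joints at [1.018, 0.207, 1.542, -0, 1.393, -0.15], TCP at [224.878, 529.204, 256.282] pointing down, gripper open.
Joint ranges: [-2.73, 2.73], [-0.86, 2.22], [0.23, 2.46], [-1.11, 4.25], [0.08, 2.63], [-2.82, 2.82]. Speed limits (rad/s): [2.79, 2.79, 3.14, 3.14, 3.14, 3.14].

### API

Orientations are given as a 3x3 rotation matrix whose columns are the frame's x, y, z axes.
In Python, from plant import ctrl, sensors, optics gives the robot as it stands. Calls block until the motion is done:
- ctrl.move_ptp(position, orientation): joint-space move of the TCP to a pose.
- ctrl.move_l(position, rot=None, vel=150, threshold=None): straight line of the TCP; rot=None keeps the orientation; vel is the mean speed in mm/s. With threshold (N) it stops when the force on the tool has changed by that much, and returns True; else False.
- ctrl.set_joints(angles): joint-space move.
- ctrl.gripper_to(opening, force=None): finger opening in mm; force is the grip in N (None keeps the last); returns when the fingers have stopped.
- ctrl.hold(seconds).
- ctrl.solve_ik(position, orientation): joint angles nearest the present ones, or None.
- sensors.read_state(): the state.
- optics.grab_frame(name): name is "scene" or "top" or "wrist"; returns (picture, depth): 480x640x3 uint8, red, green, blue; 480x640 float32, mm along the optical axis (not along the pixel's ray), 0 where there is no reading.
- optics.camera_params(name): a dict with "mtx" (3x3 intrinsics, pixels), "R" (3x3) and "t" (3): a world point X has camera coordinates R X + t; the wrist camera has in their place "T_tool_cam" (4x4, takes a point from camera to tool coordinates, whose origin is the TCP and whose axes are the flange's). Camera axes: x right, y down, z forward; pixel columns grow to the right and rows downward; lengths in mm; the calibration is good to about 2 mm. A picture is of the moment at which its call begins: read the wrist's pose just before it. camera_params takes no time and is no camera call.
A pose or a line that the arm cannot do raises ctrl.MotionError and nothing moves.
- ctrl.finish_job(): hands the job in; it is judged then, once.
The state is a dict: "t": time; "q": joint angles; "qvel": joint speeds; "tau": joint torques, N m; "eef_pos": TCP position; "eef_rot": TCP orientation; "force": force on the tool from outside, world axes, zero at the start; "wrist_torque": the same for the moment, N m; "grip_width": finger opening in mm; "grasp_force": force on a finger pad.
Only numpy, scipy, OpenCV 4.12 (cv2) and the standard library are available. Lean on these libraries where they do the work, as an engineer would, in place of code of your own. Each camera call takes 0.05 s, during which the arm holds its last target. There are 200 camera calls.

### The job

Push the small drawer front (the dark wooden panel with the round knob) along the bench until it lies flush in the corner stop: its long edge against the long batten and its short end against the short batten. Keep it flat on the bench without picking it up, and do not touch its knob, which has only just been glued on. Leave everything else on the bench where it is.

Things in the scene. Friction and masses are not known exactly. Their poses are not given: they have to be found in the camera images.
- drawer_front: Dark wood drawer front lying flat, face up: a slab 95 mm (its x) by 140 mm (its y), 26 mm thick, about 0.35 kg (varies), sliding freely. Origin: centre of its underside, z = 0 on the bench. Starts within 0.3 rad of the robot's axes, with open bench between it and the stop. Either long edge may go against the long batten.
- front_knob: The round pale wooden knob glued upright at the middle of the drawer front's face: 27 mm across, 22 mm tall, its top 48 mm above the bench. Origin: centre of its foot, 26 mm above the underside of the drawer front.
- corner_stop: Two fixed brown wooden battens, 28 mm wide, 22 mm high. Origin: inner corner at bench level. Long batten: face x = 0 of its frame, from the corner to y = -0.44, wood on the +x side. Short batten: face y = 0, from the corner to x = -0.11, wood on the +y side. x points away from the robot within 0.12 rad. A seated drawer front has its origin at x = -0.0475, y = -0.07 here.
- offcut: Plain dark wood offcut without a knob, 60 by 90 mm, 26 mm thick, loose, beside the drawer front on its left or its right; leave alone. Origin: centre of its underside.
- sanding_block: Cork sanding block 100 by 60 mm, 30 mm high, loose; leave alone. Origin: centre of its underside.
- tin: Closed round paint tin, 90 mm diameter, 100 mm high, loose; leave alone. Origin: centre of its underside.
- glue: Closed glue bottle, 56 mm diameter, 130 mm high, loose; leave alone. Origin: centre of its underside.
- putty_knife: Flat putty knife 210 mm long lying along its x, loose, to the robot's right; leave alone. Origin: under its middle.
- brush: Paint brush 200 mm long lying along its x, loose, to the robot's right; leave alone. Origin: under its middle.
Things that resemble listed ones, but are neither listed nor needed, are in the scene too. What is shaped like the drawer_front but yellow is not meant.

How it is judged:
By the outcome, as a careful person would: the job done as asked, in the order asked, and still so for the second after the job is handed in, with the robot touching nothing.
It also fails if it takes over 58 s, if anything falls off the work surface, if the arm or the gripper's body presses on something with over 40 N, if the wrist force passes 120 N, or if a joint passes its speed limit or range.

## Working session

There is one attempt and no reset: what is moved stays moved. The work goes in short steps, each a Python script; the robot and the scene stay as the last script left them, time stands still between calls to the robot, and variables do not carry over. Pictures are saved under pics/ and viewed, at most 10 in all, crops included, and the job is handed in when it is done.

```bash
mkdir -p pics
python3 - <<'E'
from plant import ctrl,sensors,optics
import cv2,numpy as np
for n in("top","scene"):
    p,d=optics.grab_frame(n); cv2.imwrite(f"pics/{n}0.png",p[...,::-1]); np.savez(f"{n}0.npz",p=p,d=d)
    c=optics.camera_params(n); print(n,c["mtx"].round(1).tolist(),c["R"].round(3).tolist(),c["t"].round(1))
print(sensors.read_state()["t"],ctrl.tcp_to_tips)
E
```

```text
top [[452.1, 0.0, 319.2], [0.0, 452.1, 233.6], [0.0, 0.0, 1.0]] [[0.001, -1.0, -0.003], [-0.995, -0.001, -0.098], [0.098, 0.003, -0.995]] [-5.0000e-01  4.9200e+02  1.1116e+03]
scene [[571.6, 0.0, 315.3], [0.0, 571.6, 243.2], [0.0, 0.0, 1.0]] [[0.624, 0.781, 0.013], [0.664, -0.522, -0.536], [-0.412, 0.343, -0.844]] [-296.3 -288.  1756.3]
0.1 25.0
```

View pics/top0.png

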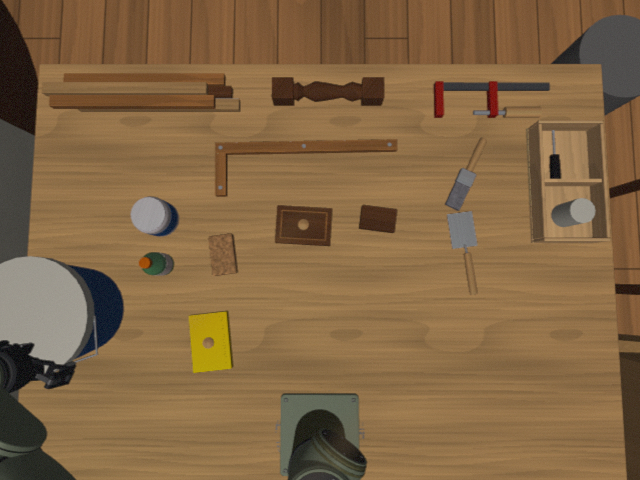

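View pics/scene0.png

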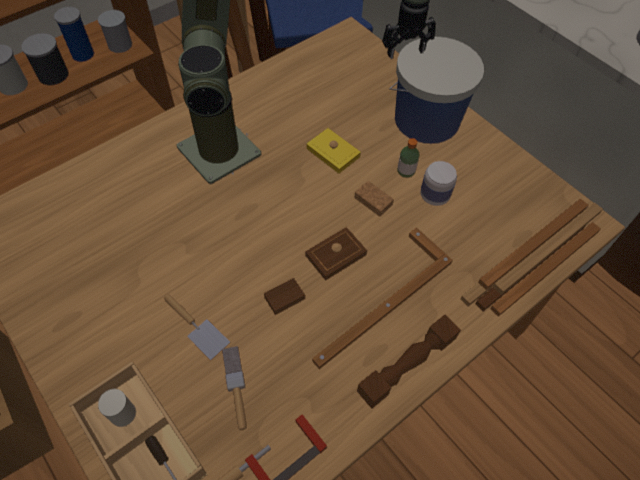

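The top view shows the drawer front at (303,225) with its knob, the offcut at (378,218), the stop's inner corner near (227,153) and the sanding block at (222,254). The yellow panel at (210,342) is the decoy. The scene view agrees, and the bench between the drawer front and the stop is open.

```bash
cat > h.py <<'E'
from plant import ctrl,sensors,optics
import cv2,numpy as np
def cloud(d,n="top"):
    c=optics.camera_params(n);v,u=np.mgrid[:480,:640]
    P=np.stack([u,v,np.ones_like(u)],-1)@np.linalg.inv(c["mtx"]).T*d[...,None]
    return (P-c["t"])@c["R"]          # R^T (P-t)
def pts(W,r,z0,z1):                   # window r=(u0,u1,v0,v1)
    w=W[r[2]:r[3],r[0]:r[1]].reshape(-1,3); return w[(w[:,2]>z0)&(w[:,2]<z1)]
def rect(p):
    (c,s,a)=cv2.minAreaRect(p[:,:2].astype(np.float32)); 
    return np.round(c,1),np.round(s,1),round(a,2)
def stop(W):
    L=pts(W,(240,400,130,160),14,30); S=pts(W,(210,232,160,200),14,30)
    return rect(L),rect(S)
E
python3 - <<'E'
from h import *
d=np.load("top0.npz")["d"];W=cloud(d)
p=pts(W,(268,338,198,252),18,60)
print("drawer",rect(p),np.percentile(p[:,2],[5,50,99]))
k=p[p[:,2]>40];print("knob",k.mean(0),len(k))
print("offcut",rect(pts(W,(352,405,198,238),18,60)))
print("cork",rect(pts(W,(203,242,228,282),18,60)))
print("stop",stop(W))
b=pts(W,(240,400,165,195),-20,20);print("bench z",np.median(b[:,2]))
print(sensors.read_state()["grip_width"])
E
```

```text
drawer (array([514.4,  39.3]), array([139.8,  95.5]), 86.69) [22.74342678 26.5326144  47.59784985]
knob [514.02102198  39.63410659  45.95657104] 92
offcut (array([ 531.6, -149. ]), array([90.4, 60.3]), 82.7)
cork (array([440.6, 241.8]), array([100.5,  60.7]), 8.04)
stop ((array([719.8,   1.8]), array([ 30.7, 404.3]), 1.22), (array([636.4, 252. ]), array([91.5, 29.8]), 1.07))
bench z -0.03638557388571702
85.17548730005944
```

```bash
cat >> h.py <<'E'
a=0.02; ex=np.array([np.cos(a),np.sin(a),0]); ey=np.array([-np.sin(a),np.cos(a),0]); ez=np.array([0,0,1.])
C=np.array([701.,239.3,0])
def w(x,y,z): return C+x*ex+y*ey+z*ez      # stop frame -> world
def R(yax): return np.stack([np.cross(yax,-ez),yax,-ez],1)
def best(p,yax):                           # choice of half turn nearest mid range of joint 6
    o=[(abs(q[5]),i) for i in(1,-1) if (q:=ctrl.solve_ik(p,R(i*yax))) is not None]
    return R(min(o)[1]*yax)
def say(*m):
    s=sensors.read_state();print(*m,"t",round(s["t"],2),"stopfr",np.round([(s["eef_pos"]-C)@ex,(s["eef_pos"]-C)@ey,s["eef_pos"][2]],1),"F",s["force"].round(1),"grip",round(s["grip_width"],1))
E
python3 - <<'E'
from h import *
ctrl.gripper_to(62); print(ctrl.tcp_to_tips)
dc=np.array([514.4,39.3,0])-C; dy=dc@ey; dx=dc@ex; print(dx,dy)
x0=dx-47.5-11-28
r=best(w(x0,dy,200),ey)
ctrl.move_ptp(w(x0,dy,200),r); say()
ctrl.move_l(w(x0,dy,45),vel=150); say()
p,d=optics.grab_frame("top");cv2.imwrite("pics/top1.png",cv2.resize(p[140:300,180:420],None,fx=3,fy=3)[...,::-1])
E
```

```text
25.0
-190.56241458265006 -196.2282501283396
t 2.4 stopfr [-276.8 -195.8  200.2] F [-0.3 -0.1  0.6] grip 62.1
t 3.58 stopfr [-276.2 -196.3   45.7] F [-0.1  0.  -0.1] grip 61.7
```

View pics/top1.png

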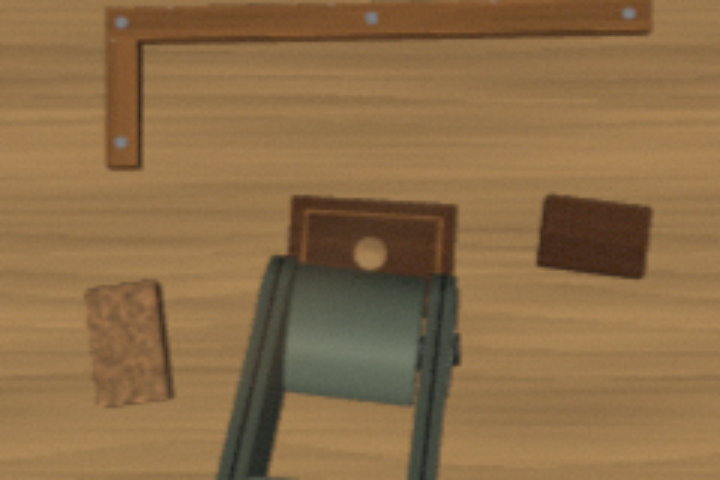

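The arm is behind the drawer front (knob at crop (370,253)), with nothing disturbed. I'll push it towards the long batten next.

Run:
```python
from h import *
dy=-196.2
print(ctrl.move_l(w(-277,dy,30),vel=60,threshold=8)); say("down")
print(ctrl.move_l(w(-118,dy,30),vel=60,threshold=15)); say("push")
print(ctrl.move_l(w(-98,dy,30),vel=15,threshold=8)); say("seat")
p,d=optics.grab_frame("top");cv2.imwrite("pics/top2.png",cv2.resize(p[120:280,180:420],None,fx=3,fy=3)[...,::-1])
```

```text
False
down t 4.03 stopfr [-277.6 -196.1   29.4] F [-0.2 -0.7 -0.5] grip 61.5
False
push t 6.83 stopfr [-118.2 -196.2   30. ] F [-0.9  0.5 -0.1] grip 62.1
True
seat t 7.67 stopfr [-107.7 -196.1   29.3] F [0.5 0.2 0.1] grip 61.9
```

View pics/top2.png

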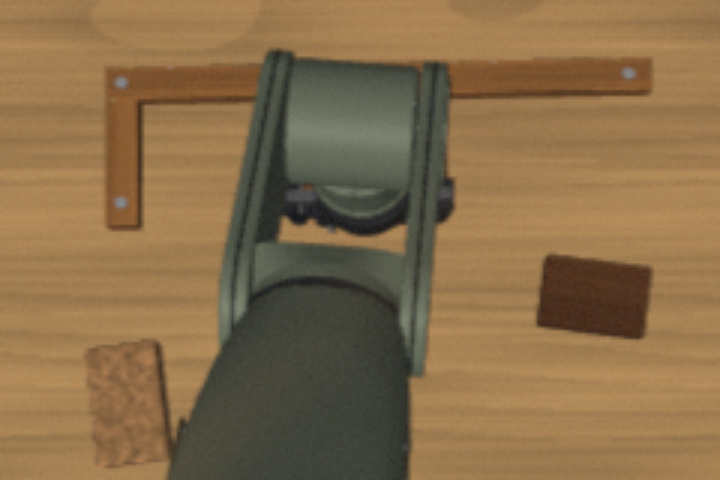

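Run:
```python
from h import *
ctrl.move_l(w(-150,-196.2,30),vel=100)
ctrl.move_l(w(-150,-196.2,110),vel=150); ctrl.gripper_to(42)
T=w(-49,-308,110); r=best(T,ex); ctrl.move_ptp(T,r); say("side")
p,d=optics.grab_frame("top");cv2.imwrite("pics/top3.png",cv2.resize(p[120:280,180:420],None,fx=3,fy=3)[...,::-1]);np.savez("top3.npz",d=d)
W=cloud(d); q=pts(W,(240,310,150,240),23.5,60); print(rect(q)); k=q[q[:,2]>40]; k=k.mean(0)-C; print("knob",k@ex,k@ey)
```

```text
side t 10.82 stopfr [ -49.2 -307.7  109.9] F [-0.8  0.8  0.7] grip 42.2
(array([658.5, 113. ]), array([174.1,  97.3]), 89.86)
knob -48.20243576600399 -192.73639783582217
```

View pics/top3.png

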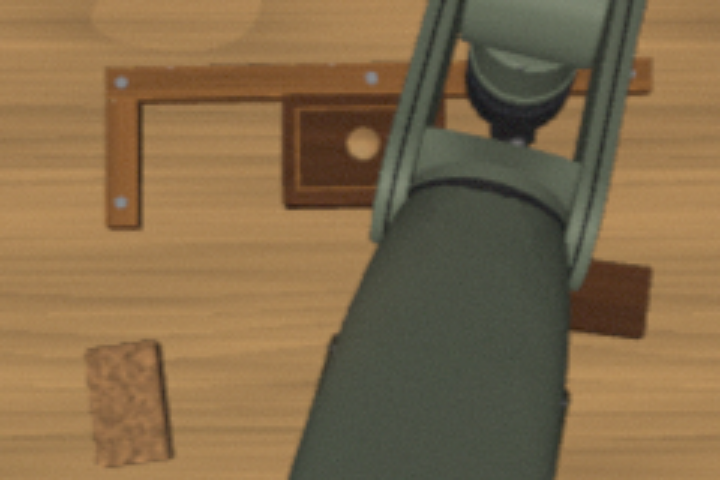

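The drawer front lies along the long batten (knob at crop (363,144)). Next I'll slide it along the batten to the short one.

Run:
```python
from h import *
print(ctrl.move_l(w(-49,-308,30),vel=100,threshold=10)); say("down")
print(ctrl.move_l(w(-49,-163,30),vel=60,threshold=15)); say("push")
print(ctrl.move_l(w(-49,-140,30),vel=15,threshold=8)); say("seat")
s=sensors.read_state()
ctrl.move_l(w(-49,-200,30),vel=100); ctrl.move_l(w(-49,-200,110),vel=150)
# second nudge against the long batten
T=w(-160,-75,110); r=best(T,ey); ctrl.move_ptp(T,r); ctrl.gripper_to(62)
ctrl.move_ptp(w(-300,-330,200),r); say()
p,d=optics.grab_frame("top");cv2.imwrite("pics/top4.png",cv2.resize(p[120:280,180:420],None,fx=3,fy=3)[...,::-1]);
W=cloud(d); q=pts(W,(222,310,150,220),23.8,60); print(rect(q)); k=q[q[:,2]>40].mean(0)-C; print("knob",k@ex,k@ey)
```

```text
False
down t 11.82 stopfr [ -48.2 -308.2   30.7] F [0.6 0.4 0.5] grip 41.7
False
push t 14.39 stopfr [ -49.  -163.1   30. ] F [ 0.2 -0.5 -1.2] grip 42.2
True
seat t 15.4 stopfr [ -49.5 -149.1   29.5] F [-0.2  0.1  0.5] grip 42.4
t 19.47 stopfr [-299.6 -329.6  199.9] F [-0.5  0.8 -0.2] grip 62.0
(array([651.5, 136.4]), array([113.2, 222.7]), 1.2)
knob -48.30393376573942 -70.30917346771463
```

View pics/top4.png

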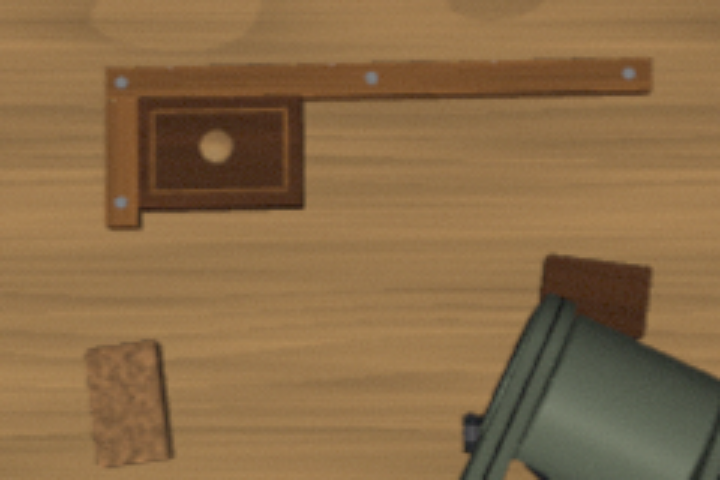

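It looks seated (knob at crop (216,146)). I'll give it one gentle firm-up nudge in each direction to close any remaining gap.

Run:
```python
from h import *
T=w(-135,-72,110); ctrl.move_ptp(T,best(T,ey))
ctrl.move_l(w(-135,-72,30),vel=100,threshold=10); say("down")
print(ctrl.move_l(w(-98,-72,30),vel=20,threshold=12)); say("x")
ctrl.move_l(w(-140,-72,30),vel=100); ctrl.move_l(w(-140,-72,110),vel=150); ctrl.gripper_to(42)
T=w(-49,-180,110); ctrl.move_ptp(T,best(T,ex))
ctrl.move_l(w(-49,-180,30),vel=100,threshold=10)
print(ctrl.move_l(w(-49,-140,30),vel=20,threshold=12)); say("y")
ctrl.move_l(w(-49,-190,30),vel=100); ctrl.move_l(w(-49,-190,130),vel=150)
T=w(-300,-330,250);ctrl.move_ptp(T,best(T,ey)); say("clear")
p,d=optics.grab_frame("top");cv2.imwrite("pics/top5.png",p[...,::-1])
W=cloud(d); q=pts(W,(229,310,152,220),23.8,60); print(rect(q)); k=q[q[:,2]>40].mean(0)-C; print("knob",k@ex,k@ey)
print("cork",rect(pts(W,(203,242,228,282),18,60)))
```

```text
down t 21.68 stopfr [-134.3  -71.9   30.7] F [ 0.1 -0.1  0.6] grip 61.9
True
x t 23.07 stopfr [-107.6  -72.1   28.9] F [-1.1 -0.1 -0.3] grip 62.2
True
y t 28.29 stopfr [ -49.3 -149.1   29.6] F [-0.  -0.2  0.6] grip 42.3
clear t 30.86 stopfr [-299.8 -329.9  249.5] F [ 0.4 -0.3  0.4] grip 42.2
(array([654.5, 164.8]), array([ 95. , 130.7]), 0.62)
knob -48.24751923830262 -70.21432093074218
cork (array([440.4, 242.1]), array([100.1,  60.8]), 7.87)
```

View pics/top5.png

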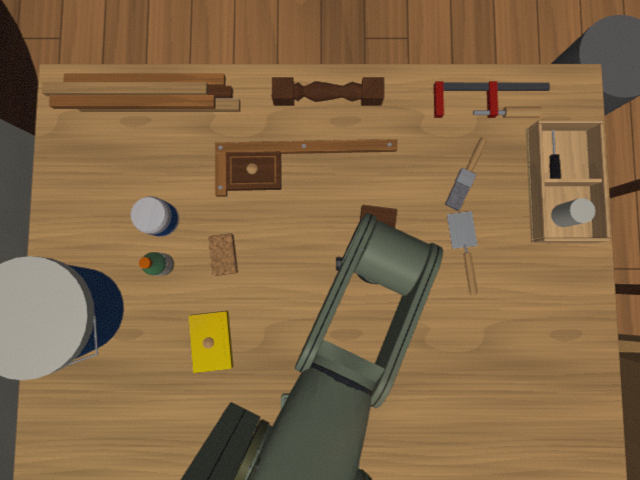

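The drawer front is flush in the corner at (252,170). The other objects are where they were, and both nudges stopped at the same positions as the first pushes.

```bash
python3 -c "
from plant import ctrl
print(ctrl.finish_job())"
```

```text
the job is handed in; nothing more can be done
None
```

The drawer front lies flush against both battens, pushed there by its edges only with the knob untouched and the other objects left in place; I handed the job in at about 31 s, but the hand-in returned no verdict.

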